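Present a notched glass sample plate label up over the light pad

TASK

Take the big glass sample plate with the notched corner out of the rack, gripping it gently (no more than 40 N, glass chips) and without pressing it against the rack, and hold it still about 15 cm above the middle of the white light pad: lengthways over the pad with its frosted end away from the robot, tipped 45 degrees or more from upright so that its label face is upward. The notch marks the frosted end: seen facing the label with the notch edge on top, the notch is at the left. Finish while holding it there, and leave the other plates and everything else on the bench where they are.

Things in the scene. Friction and masses are not known exactly. Their poses are not given: they have to be found in the camera images.
- plate_center (a point): Middle of the notched glass plate, 100 x 60 x 8 mm, 120 g. x axis: along the 100 mm towards the frosted end; z: across the 60 mm towards the notched long edge; y: out of the label face. It starts on its long edge in one of the rack's grooves, z up: the notch (12 x 12 mm) is then a top corner. Facing the label, notch edge up, notch and frosted end are on the left.
- plate_frost (a point): A point in the plate's frosted end, 40 mm from its middle along the plate's +x (same axes). The white frosted label panel is the last 30 mm of this end, on the label face only; the notch is cut from its corner.
- plate_clear (a point): A point in the plate's clear end, 40 mm from its middle along -x of the plate (same axes as the plate).
- rack: Wooden rack fixed to the bench, 90 x 176 mm, 30 mm high, origin under its centre, same look both ways round. Three open-ended grooves 10 mm wide run along its x axis at y = -55, 0 and +55 mm, floors 12 mm above the bench: the big plate's top edge is 72 mm above the bench and 42 mm of it stands proud of the rack.
- pad_top (a point): Centre of the top of the white light pad, 200 x 160 mm and 12 mm high, fixed flat on the bench. x axis: along its long side to its far end, away from the robot (within about 15 degrees); z axis up. The three grey touch keys are at its near end.
- spare_a_center (a point): Middle of a smaller clear glass plate, 80 x 45 x 8 mm, no notch, standing in another groove of the rack (its top edge at 57 mm). Leave it there.
- spare_b_center (a point): Middle of a second smaller clear glass plate, like the other. Leave it there.
- pot: Small closed glass jar, 32 mm across, 28 mm high; origin under its centre. Leave it.
- disc: Flat silver disc lying on the bench, 44 mm across, 4 mm thick; origin under its centre. Leave it.
- bangle: Silver ring lying on the bench, 52 mm across, 5 mm high; origin under its centre. Leave it.
- mallet: Rubber-headed mallet lying on the bench, 222 mm long, head 80 mm long and 44 mm high; origin on the bench under the middle of the handle, handle along its +x, head at -x. Leave it.
- burnisher: Flat steel burnisher with a wooden handle, 188 x 16 mm and up to 10 mm high, lying on the bench along its x axis, handle at -x; origin near its middle. Leave it.
Not all that is in view belongs to the job. Leave any brown or orange look-alike of the part that bears plate_center alone.

How it is judged:
By the outcome, as a careful person would: the job done as asked, in the order asked, and still so for the second after the job is handed in, while the arm keeps its last pose, push and grip.
It also fails if it takes over 35 s, if anything falls off the work surface, if the arm or the gripper's body presses on something with over 40 N, if the wrist force passes 120 N, or if a joint passes its speed limit or range.

ROBOT

A 6-joint arm with a two-finger parallel gripper is mounted at the origin on the work surface. World frame = base frame: x ahead of the robot, y to its left, z up, the work surface at z = 0. Lengths are in m, angles in rad, forces in N, time in s.
With the tool pointing down it reaches from about 0.375 to 0.9 m from the base axis. Payload 3.1 kg.
Tool frame: the origin (TCP) lies between the finger pads; the fingertips stand 8 mm ahead of it and the grasp point (between the pads) lies 11 mm behind it; z points along the fingers, y is the line along which they close (so a half turn about z gives the same grasp; the last joint's range is limited). The gripper opens to 87 mm and grips with 3 to 60 N. Pads are 19 mm wide; open, the fingers measure 117 mm over their backs; the gripper's body (75 mm by 190 mm) begins 51 mm behind the grasp point.
Start: joints at [-0.178, 0.527, 1.433, -0, 1.181, -0.178], TCP at [0.625, 0, 0.231] pointing down, gripper open.
Joint ranges: [-3.08, 3.08], [-0.75, 2.2], [0.22, 2.44], [-1.43, 4.57], [0, 2.65], [-2.85, 2.85]. Speed limits (rad/s): [2.79, 2.79, 3.14, 3.14, 3.14, 3.14].

INTERFACE

Orientations are given as a unit quaternion [x, y, z, w].
In Python, from rig import env gives the robot as it stands.
- The arm moves only by the tool apply_moves, never from a script. Its argument "rows" is a list of rows, each an object of numbers: "wx", "wy", "wz": the turn, a rotation vector about the world's x, y, z in rad; "tx", "ty", "tz": the shift along the world's x, y, z in mm; "jaw": the closure, from -1 (fully open) to 1 (shut). A call has 1 to 20 rows; each row is the pose to reach, as a shift and turn from the pose commanded when the call began; what a row does not reach only later rows make up. A row lasts 1/12 s, in which the tool goes at most 41.7 mm and 7.16 degrees, less where a joint would pass 70% of its speed; a pose out of reach is approached as far as the arm can. A call with a gripper value outside its range is refused whole. The fingers move at their own pace and stop on an object; "force" is the grip in N (left out, the last holds). Time passes only in rows, so rows that repeat a pose let the fingers close. It gives the time, the measured TCP pose, the force, the opening and the grip force at its end, in the units of the state.
- env.sense(): the state, without advancing time (a new reading comes with each control period).
- env.read_camera(name): name is "scene" or "side" or "wrist"; returns (picture, depth): 480x640x3 uint8, blue, green, red; 480x640 float32, m along the optical axis (not along the pixel's ray), 0 where there is no reading.
- env.camera_model(name): a dict with "vfov" (degrees; the focal length in pixels is half the picture's height over the tangent of half this angle, whatever the lens; pixels are square), "cx", "cy" (the principal point, pixels), "world_from_camera" (4x4, takes a point from camera to world coordinates); the wrist camera has in their place "T_tool_cam" (4x4, takes a point from camera to tool coordinates, whose origin is the TCP and whose axes are the flange's). Camera axes: x right, y down, z forward; pixel columns grow to the right and rows downward; lengths in m; the calibration is good to about 2 mm. A picture is of the moment at which its call begins: read the wrist's pose just before it. camera_model takes no time and is no camera call.
- env.finish_job(): hands the job in; it is judged then, once.
Trained networks look in the newest picture that a camera, given by its name, has taken for a name from the list of things; names that differ only in an ending like _2 or _b are one class to them, and where a whole thing is asked for, a point or a joint stands for the part that bears it (a point fixed in the world has none). Each returns a list of dicts, best first, with "confidence" (0 to 1); they miss things now and then, are a little off and sometimes report something else, mostly with a low value. They report only what shows in the picture. A call takes as long as a camera call. They do not tell look-alikes from the thing itself.
- env.boxes_of(camera, label): "point" ([x, y, z] in m, in world coordinates, good to about 4 mm: the middle of the surface that is visible of it).
- env.cut_out(camera, label): "region" (480x640 bool, what is visible of it).
- env.pinpoint(camera, label): "point" ([x, y, z] in m, in world coordinates, good to about 4 mm: a listed point, or the origin of a listed thing).
The state is a dict: "t": time; "joints": joint angles; "joint_vel": joint speeds; "joint_efforts": joint torques, N m; "eef_pos": TCP position; "tcp_rot": TCP orientation; "ft_force": force on the tool from outside, world axes, zero at the start; "ft_torque": the same for the moment, N m; "width": opening from 0.0 (shut) to 1.0 (fully open); "grasp_force": force on a finger pad.
Only numpy, scipy, OpenCV 4.12 (cv2) and the standard library are available. Lean on these libraries where they do the work, as an engineer would, in place of code of your own. Each camera call takes 0.05 s, during which the arm holds its last target. There are 200 camera calls.

## Working session

There is one attempt and no reset: what is moved stays moved. The work goes in short steps, Python scripts to look and compute and a tool call to move; the robot and the scene stay as the last step left them, time stands still between calls to the robot, and variables do not carry over. Pictures are saved under pics/ and viewed, at most 10 in all, crops included, and the job is handed in when it is done.

Besides the shell and the picture viewer there is one more tool, called in YAML: its name, and indented under it one key for each argument. apply_moves: Moves the arm, as the interface text tells. Its arguments: {"type":"object","properties":{"rows":{"type":"array"},"force":{"type":"number"}},"required":["rows"]}

```bash
mkdir -p pics
cat > h.py <<'E'
from rig import env
import numpy as np, cv2
def pp(cam,labels,f='pinpoint'):
    for l in labels:
        for d in getattr(env,f)(cam,l)[:3]:
            p=np.array(d['point']); print(cam,l,p.round(4),round(d['confidence'],2),pix(cam,p).round(0))
def pix(cam,p):
    m=env.camera_model(cam); T=np.array(m['world_from_camera']) if 'world_from_camera' in m else None
    if T is None: return np.zeros(2)
    c=np.linalg.inv(T)@np.r_[p,1]; f=240/np.tan(np.radians(m['vfov']/2))
    return np.array([m['cx']+f*c[0]/c[2],m['cy']+f*c[1]/c[2]])
E
python3 - <<'E'
from h import *
a,_=env.read_camera('scene'); b,_=env.read_camera('side')
cv2.imwrite('pics/a.png',a);cv2.imwrite('pics/b.png',b)
for c in('scene','side'): pp(c,['plate_center','plate_frost','plate_clear','rack','pad_top','spare_a_center','mallet','pot'])
print(env.sense()['t'])
for c in('scene','side'):print(np.array(env.camera_model(c)['world_from_camera']).round(3))
E
```

```text
scene plate_center [ 0.4154 -0.3377  0.0313] 0.92 [151. 315.]
scene plate_center [ 0.4998 -0.1809  0.0431] 0.88 [246. 290.]
scene plate_center [ 0.3741 -0.1578  0.0324] 0.81 [217. 245.]
scene plate_frost [ 0.3856 -0.314   0.0277] 0.92 [154. 297.]
scene plate_frost [ 0.5063 -0.1415  0.0399] 0.74 [265. 280.]
scene plate_frost [ 0.4079 -0.1457  0.0305] 0.64 [232. 252.]
scene plate_clear [ 0.6213 -0.346   0.0297] 0.96 [215. 400.]
scene plate_clear [ 0.3326 -0.173   0.0289] 0.92 [199. 238.]
scene plate_clear [ 0.4898 -0.2205  0.0406] 0.79 [226. 300.]
scene rack [ 5.518e-01 -1.962e-01  2.000e-04] 0.73 [260. 323.]
scene pad_top [0.5412 0.2238 0.0152] 0.63 [407. 195.]
scene pad_top [ 0.7478  0.0163 -0.006 ] 0.19 [414. 324.]
scene spare_a_center [ 0.5468 -0.1983  0.0333] 0.62 [255. 315.]
scene mallet [ 0.7468  0.0164 -0.0105] 0.74 [413. 324.]
scene mallet [ 0.4882 -0.2216  0.042 ] 0.65 [225. 299.]
scene pot [ 0.647  -0.0208  0.0025] 0.63 [362. 299.]
side plate_center [ 0.4222 -0.3324  0.0309] 0.97 [385. 446.]
side plate_center [ 0.58   -0.3488  0.0309] 0.83 [477. 390.]
side plate_center [ 0.4
[... 294 characters left out ...]
 [ 0.3359 -0.1726  0.0295] 0.77 [265. 391.]
side plate_clear [ 0.4531 -0.3513  0.0278] 0.61 [411. 445.]
side rack [ 0.551  -0.1937  0.0017] 0.74 [388. 335.]
side pad_top [0.5427 0.2231 0.0075] 0.66 [251. 191.]
side spare_a_center [ 0.5476 -0.2023  0.0325] 0.87 [392. 330.]
side mallet [ 7.452e-01  1.770e-02 -7.000e-04] 0.94 [394. 211.]
side pot [ 6.444e-01 -1.720e-02 -2.000e-04] 0.68 [365. 244.]
side pot [0.4667 0.0336 0.0006] 0.43 [269. 270.]
0.9
[[ 0.678  0.613 -0.405  0.929]
 [ 0.735 -0.577  0.357 -0.375]
 [-0.015 -0.54  -0.842  0.878]
 [ 0.     0.     0.     1.   ]]
[[ 0.812 -0.437  0.387  0.205]
 [-0.584 -0.601  0.546 -0.499]
 [-0.006 -0.669 -0.743  0.732]
 [ 0.     0.     0.     1.   ]]
```

View pics/a.png

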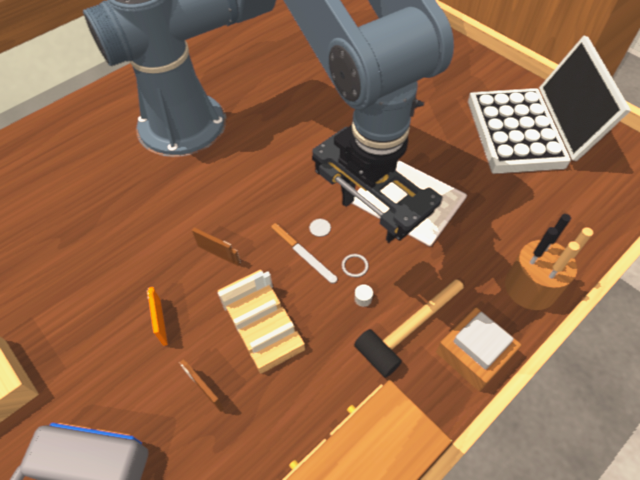

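View pics/b.png

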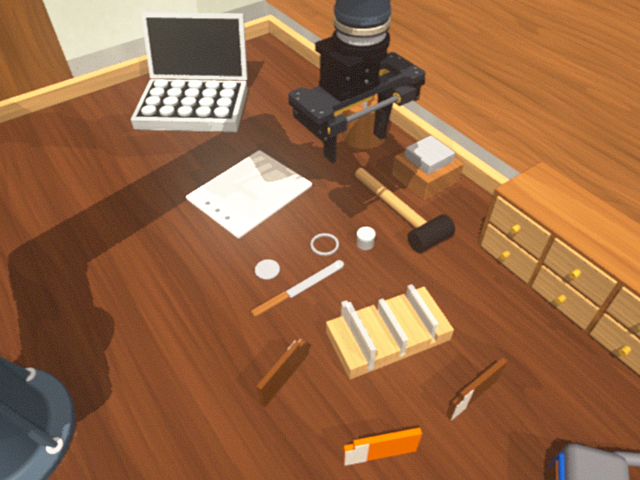

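The scene shows three plates in the rack. The nearest-to-robot one is bigger, at scene (246,290) and side (359,331). Three brown or orange look-alikes stand loose: scene (155,315), (217,245) and (198,382). The rack plate at (246,290) fits, as it is clear, tall and in a groove. I'll confirm the notch and frosted end in a crop.

Run:
```python
from h import *
a=cv2.imread('pics/a.png');b=cv2.imread('pics/b.png')
A=cv2.resize(a[255:385,205:315],None,fx=3.6,fy=3.6,interpolation=cv2.INTER_CUBIC);B=cv2.resize(b[280:390,310:420],(396,468),interpolation=cv2.INTER_CUBIC)
B=cv2.resize(b[280:390,315:425],(396,396),interpolation=cv2.INTER_CUBIC)
B=np.vstack([B,np.zeros((A.shape[0]-396,396,3),np.uint8)])
cv2.imwrite('pics/c.png',np.hstack([A,B]))
m=env.camera_model('side');T=np.array(m['world_from_camera']);f=240/np.tan(np.radians(m['vfov']/2))
P=[]
for u,v in[(187,195),(260,152),(311,186),(238,234)]:
    r=T[:3,:3]@[(u-m['cx'])/f,(v-m['cy'])/f,1];P.append((T[:3,3]+r*(0.012-T[2,3])/r[2])[:2])
P=np.array(P);print(P.round(3),P.mean(0))
for i,j in((0,1),(3,2)):d=P[j]-P[i];print(np.hypot(*d),np.degrees(np.arctan2(d[1],d[0])))
s=env.sense();print(s)
print(env.camera_model('wrist'))
```

```text
[[0.432 0.284]
 [0.62  0.315]
 [0.647 0.16 ]
 [0.462 0.132]] [0.54037922 0.22276729]
0.19074815152847896 9.205330923526253
0.18747395784302404 8.718764648842388
{'t': 0.9, 'joints': array([-1.78505687e-01,  5.27434980e-01,  1.43269882e+00,  1.77817648e-06,
        1.18138938e+00, -1.78490010e-01]), 'joint_vel': array([-6.95281877e-05,  2.08776379e-03, -1.07799924e-04, -1.58352027e-03,
       -2.27602739e-04, -7.30192106e-04]), 'joint_efforts': array([-3.36384273e-04, -4.39998579e+01, -1.76987958e+01,  6.34319312e-02,
        5.03994548e-02, -1.44878942e-05]), 'eef_pos': array([6.24983998e-01, 2.92941482e-05, 2.30588766e-01]), 'tcp_rot': array([7.07112562e-01, 7.07101000e-01, 2.04890651e-05, 2.80675264e-05]), 'ft_force': array([ 0.14028179, -0.19099034,  0.1167184 ]), 'ft_torque': array([ 0.04506426,  0.00696612, -0.01841165]), 'grasp_force': 0.0, 'width': 1.0005864126592778}
{'vfov': 62.449810135689326, 'cx': 324.35747276605497, 'cy': 234.8239985843185, 'T_tool_cam': array([[ 2.59316980e-04, -9.64828834e-01, -2.62878781e-01,
         7.17985149e-02],
       [ 9.99999460e-01,  5.14756407e-04, -9.02830514e-04,
        -1.61922073e-05],
       [ 1.00639545e-03, -2.62878405e-01,  9.64828447e-01,
        -1.54416922e-01],
       [ 0.00000000e+00,  0.00000000e+00,  0.00000000e+00,
         1.00000000e+00]])}
```

View pics/c.png

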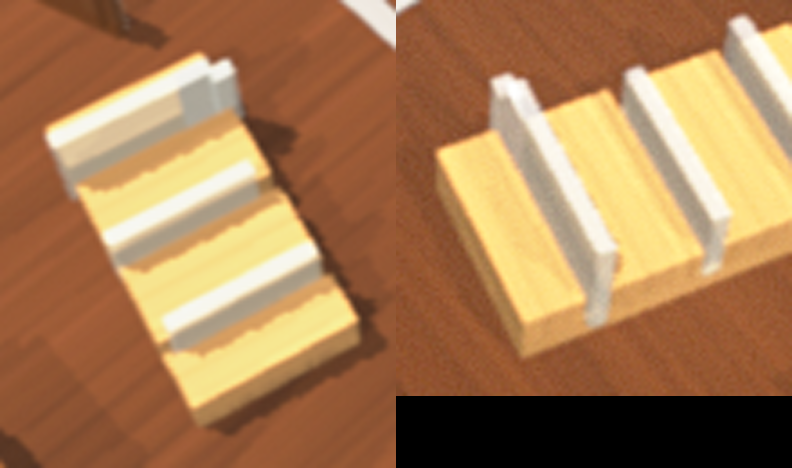

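The crop confirms it: the rack plate nearest the robot is the tallest, and the notch and frosted patch are at its +y end. By the description the label face is therefore towards the robot (-x). I'll move above it for a wrist look.

apply_moves:
  rows:
    - {"tx": -40, "ty": -10, "jaw": 0.3}
    - {"tx": -70, "ty": -40, "tz": -10, "wz": -0.1, "jaw": 0.3}
    - {"tx": -95, "ty": -75, "tz": -25, "wz": -0.19, "jaw": 0.3}
    - {"tx": -115, "ty": -115, "tz": -40, "wz": -0.19, "jaw": 0.3}
    - {"tx": -127, "ty": -150, "tz": -55, "wz": -0.19, "jaw": 0.3}
    - {"tx": -127, "ty": -181, "tz": -60, "wz": -0.19, "jaw": 0.3}
    - {"tx": -127, "ty": -181, "tz": -60, "wz": -0.19, "jaw": 0.3}
    - {"tx": -127, "ty": -181, "tz": -60, "wz": -0.19, "jaw": 0.3}

```text
invalid input at $.rows[0]: expected keys wx, wy, wz, tx, ty, tz, jaw
```

Run:
```python
from h import *
from scipy.spatial.transform import Rotation as R
s=env.sense();a,d=env.read_camera('wrist');cv2.imwrite('pics/w.png',a)
print(s['t'],s['eef_pos'],s['tcp_rot'],s['width'],s['joints'].round(2))
m=env.camera_model('wrist');W=np.eye(4);W[:3,:3]=R.from_quat(s['tcp_rot']).as_matrix();W[:3,3]=s['eef_pos'];T=W@m['T_tool_cam']
f=240/np.tan(np.radians(m['vfov']/2));v,u=np.mgrid[:480,:640]
X=np.stack([(u-m['cx'])/f*d,(v-m['cy'])/f*d,d],-1)@T[:3,:3].T+T[:3,3]
np.savez('w.npz',X=X,d=d)
M=(d>0)&(abs(X[...,2]-.072)<.006)&(np.hypot(X[...,0]-.497,X[...,1]+.18)<.075)
cv2.imwrite('pics/m.png',M*255)
p=X[M];print(len(p));r=cv2.minAreaRect(p[:,:2].astype(np.float32)*1000);print(r,p[:,2].mean())
pp('wrist',['plate_center','plate_frost','plate_clear','rack'])
```

```text
0.9 [6.24983998e-01 2.92941482e-05 2.30588766e-01] [7.07112562e-01 7.07101000e-01 2.04890651e-05 2.80675264e-05] 1.0005864126592778 [-0.18  0.53  1.43  0.    1.18 -0.18]
195
((501.24017333984375, -157.8802490234375), (28.696401596069336, 8.994420051574707), 76.64541625976562) 0.07199758982629939
wrist plate_center [ 0.4964 -0.1817  0.04  ] 0.73 [0. 0.]
wrist plate_frost [ 0.5042 -0.1429  0.0381] 0.66 [0. 0.]
wrist rack [ 0.5458 -0.1932  0.0015] 0.79 [0. 0.][ WARN:0@0.446] global loadsave.cpp:1063 imwrite_ Unsupported depth image for selected encoder is fallbacked to CV_8U.
```

View pics/w.png

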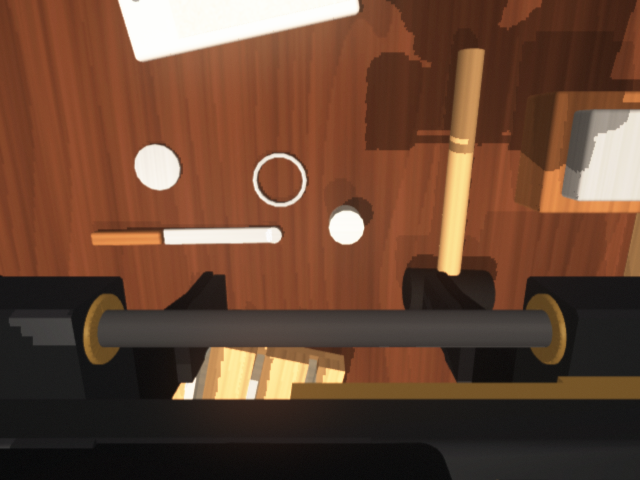

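The wrist picture, taken before any move, shows the rack hidden behind the gripper at (265,375), so the plate is best seen ahead of the gripper. I'll offset the tool backwards along the plate and fill in all the keys.

apply_moves:
  rows:
    - {"wx": 0, "wy": 0, "wz": -0.05, "tx": -30, "ty": -25, "tz": 0, "jaw": 0.3}
    - {"wx": 0, "wy": 0, "wz": -0.1, "tx": -60, "ty": -50, "tz": -10, "jaw": 0.3}
    - {"wx": 0, "wy": 0, "wz": -0.15, "tx": -85, "ty": -80, "tz": -20, "jaw": 0.3}
    - {"wx": 0, "wy": 0, "wz": -0.19, "tx": -105, "ty": -112, "tz": -30, "jaw": 0.3}
    - {"wx": 0, "wy": 0, "wz": -0.19, "tx": -120, "ty": -148, "tz": -40, "jaw": 0.3}
    - {"wx": 0, "wy": 0, "wz": -0.19, "tx": -130, "ty": -185, "tz": -50, "jaw": 0.3}
    - {"wx": 0, "wy": 0, "wz": -0.19, "tx": -138, "ty": -222, "tz": -60, "jaw": 0.3}
    - {"wx": 0, "wy": 0, "wz": -0.19, "tx": -140, "ty": -253, "tz": -70, "jaw": 0.3}
    - {"wx": 0, "wy": 0, "wz": -0.19, "tx": -140, "ty": -253, "tz": -70, "jaw": 0.3}
    - {"wx": 0, "wy": 0, "wz": -0.19, "tx": -140, "ty": -253, "tz": -70, "jaw": 0.3}

```text
t: 1.98
eef_pos: [0.4846, -0.2547, 0.16]
tcp_rot: [0.772, 0.635, 0.0, -0.0]
ft_force: [-0.4, 0.5, -1.1]
width: 0.377
grasp_force: 0.0
```

```bash
cat >> h.py <<'E'
from scipy.spatial.transform import Rotation as R
def wrist():
    s=env.sense();a,d=env.read_camera('wrist')
    print(s['t'],s['eef_pos'].round(4),R.from_quat(s['tcp_rot']).as_matrix().round(3).tolist(),s['width'],s['joints'].round(2),s['ft_force'].round(1))
    m=env.camera_model('wrist');W=np.eye(4);W[:3,:3]=R.from_quat(s['tcp_rot']).as_matrix();W[:3,3]=s['eef_pos'];T=W@m['T_tool_cam']
    f=240/np.tan(np.radians(m['vfov']/2));v,u=np.mgrid[:480,:640]
    X=np.stack([(u-m['cx'])/f*d,(v-m['cy'])/f*d,d],-1)@T[:3,:3].T+T[:3,3]
    return a,d,X
E
python3 - <<'E'
from h import *
a,d,X=wrist();cv2.imwrite('pics/w2.png',a)
M=(d>0)&(abs(X[...,2]-.072)<.005)&(np.hypot(X[...,0]-.497,X[...,1]+.18)<.075)
p=X[M];print(len(p));r=cv2.minAreaRect(p[:,:2].astype(np.float32)*1000);print(r,p[:,2].mean(),cv2.boxPoints(r))
print(cv2.fitLine(p[:,:2].astype(np.float32),cv2.DIST_L2,0,.01,.01).ravel(), np.median(p,0))
pp('wrist',['plate_center','plate_frost','plate_clear','rack'])
E
```

```text
1.9833 [ 0.4846 -0.2547  0.16  ] [[0.192, 0.981, -0.0], [0.981, -0.192, 0.001], [0.001, -0.001, -1.0]] 0.37657554542048727 [-0.69  0.52  1.7   0.    0.93 -0.49] [-0.4  0.5 -1.1]
2111
((495.1035461425781, -186.019775390625), (87.8769760131836, 8.571660041809082), 77.60286712646484) 0.07221256947946833 [[ 481.48468 -228.01364]
 [ 489.85645 -229.85385]
 [ 508.7224  -144.02591]
 [ 500.35065 -142.1857 ]]
[ 0.21984254  0.9755354   0.49556863 -0.18333235] [ 0.49590323 -0.18198012  0.07222043]
wrist plate_center [ 0.3765 -0.1647  0.0325] 0.91 [0. 0.]
wrist plate_center [ 0.4969 -0.182   0.0419] 0.87 [0. 0.]
wrist plate_frost [ 0.5008 -0.1402  0.0391] 0.96 [0. 0.]
wrist plate_frost [ 0.4087 -0.1555  0.0329] 0.61 [0. 0.]
wrist plate_clear [ 0.4509 -0.3458  0.0303] 0.95 [0. 0.]
wrist plate_clear [ 0.3363 -0.1694  0.0307] 0.67 [0. 0.]
wrist plate_clear [ 0.4873 -0.2179  0.0416] 0.58 [0. 0.]
wrist rack [ 5.488e-01 -1.924e-01 -1.000e-04] 0.93 [0. 0.]
wrist rack [ 0.4882 -0.2221  0.0406] 0.59 [0. 0.]
```

View pics/w2.png

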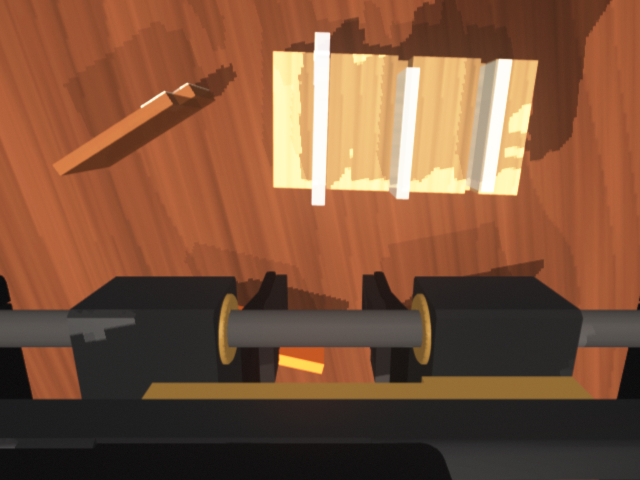

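The wrist view shows the notched plate at (320,120), long and thin with its notch end at the top, and the spares at (407,130) and (495,125). The line fit gives centre (0.4965,-0.180) and yaw 77.6°. Now I'll go over it and down, with the jaws about 33 mm apart.

apply_moves:
  rows:
    - {"wx": 0, "wy": 0, "wz": -0.023, "tx": 6, "ty": 37, "tz": 0, "jaw": 0.3}
    - {"wx": 0, "wy": 0, "wz": -0.023, "tx": 12, "ty": 73, "tz": 0, "jaw": 0.3}
    - {"wx": 0, "wy": 0, "wz": -0.023, "tx": 12, "ty": 73, "tz": 0, "jaw": 0.3}
    - {"wx": 0, "wy": 0, "wz": -0.023, "tx": 12, "ty": 73, "tz": -30, "jaw": 0.3}
    - {"wx": 0, "wy": 0, "wz": -0.023, "tx": 12, "ty": 73, "tz": -60, "jaw": 0.3}
    - {"wx": 0, "wy": 0, "wz": -0.023, "tx": 12, "ty": 73, "tz": -80, "jaw": 0.3}
    - {"wx": 0, "wy": 0, "wz": -0.023, "tx": 12, "ty": 73, "tz": -95, "jaw": 0.3}
    - {"wx": 0, "wy": 0, "wz": -0.023, "tx": 12, "ty": 73, "tz": -108, "jaw": 0.3}
    - {"wx": 0, "wy": 0, "wz": -0.023, "tx": 12, "ty": 73, "tz": -116, "jaw": 0.3}
    - {"wx": 0, "wy": 0, "wz": -0.023, "tx": 12, "ty": 73, "tz": -116, "jaw": 0.3}

```text
t: 3.07
eef_pos: [0.4964, -0.1788, 0.0434]
tcp_rot: [0.778, 0.629, -0.0, -0.001]
ft_force: [-0.2, -0.4, -0.3]
width: 0.347
grasp_force: 0.0
```

Run:
```python
from h import *
a,d,X=wrist()
b,_=env.read_camera('side');c,_=env.read_camera('scene')
B=cv2.resize(b[240:400,290:450],(400,400),interpolation=cv2.INTER_CUBIC)
C=cv2.resize(c[220:380,190:350],(400,400),interpolation=cv2.INTER_CUBIC)
cv2.imwrite('pics/g.png',np.hstack([B,C]))
```

```text
3.0667 [ 0.4964 -0.1788  0.0434] [[0.21, 0.978, -0.002], [0.978, -0.21, 0.001], [0.001, -0.003, -1.0]] 0.3471933844965496 [-0.56  0.7   1.81 -0.    0.63 -0.35] [-0.2 -0.4 -0.3]
```

View pics/g.png

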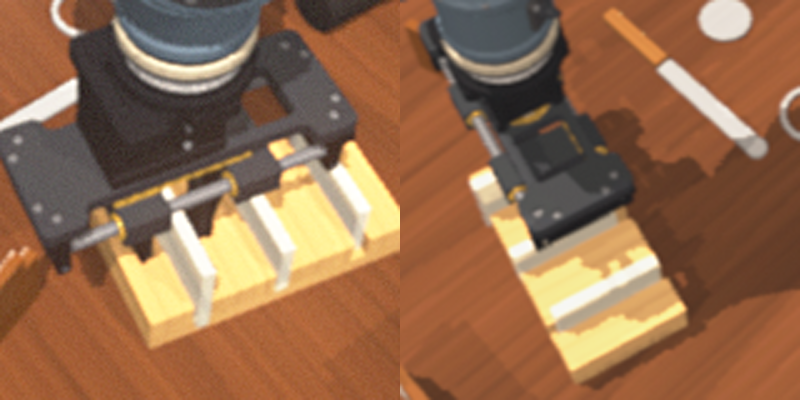

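The fingers straddle the plate (left crop, about (185,215)), with nothing touched. Closing softly first.

apply_moves:
  force: 4
  rows:
    - {"wx": 0, "wy": 0, "wz": 0, "tx": 0, "ty": 0, "tz": 0, "jaw": 0.6}
    - {"wx": 0, "wy": 0, "wz": 0, "tx": 0, "ty": 0, "tz": 0, "jaw": 0.7}
    - {"wx": 0, "wy": 0, "wz": 0, "tx": 0, "ty": 0, "tz": 0, "jaw": 0.75}
    - {"wx": 0, "wy": 0, "wz": 0, "tx": 0, "ty": 0, "tz": 0, "jaw": 0.8}
    - {"wx": 0, "wy": 0, "wz": 0, "tx": 0, "ty": 0, "tz": 0, "jaw": 1}
    - {"wx": 0, "wy": 0, "wz": 0, "tx": 0, "ty": 0, "tz": 0, "jaw": 1}

```text
t: 3.72
eef_pos: [0.497, -0.1801, 0.0448]
tcp_rot: [0.778, 0.628, 0.0, 0.0]
ft_force: [-0.3, 0.7, 1.5]
width: 0.09
grasp_force: 4.0
```

apply_moves:
  force: 25
  rows:
    - {"wx": 0, "wy": 0, "wz": 0, "tx": 0, "ty": 0, "tz": 0, "jaw": 1}
    - {"wx": 0, "wy": 0, "wz": 0, "tx": 0, "ty": 0, "tz": 0, "jaw": 1}
    - {"wx": 0, "wy": 0, "wz": 0, "tx": 0, "ty": 0, "tz": 4, "jaw": 1}
    - {"wx": 0, "wy": 0, "wz": 0, "tx": 0, "ty": 0, "tz": 10, "jaw": 1}
    - {"wx": 0, "wy": 0, "wz": 0, "tx": 0, "ty": 0, "tz": 18, "jaw": 1}
    - {"wx": 0, "wy": 0, "wz": 0, "tx": 0, "ty": 0, "tz": 30, "jaw": 1}
    - {"wx": 0, "wy": 0, "wz": 0, "tx": 0, "ty": 0, "tz": 60, "jaw": 1}
    - {"wx": 0, "wy": 0, "wz": 0, "tx": 0, "ty": 0, "tz": 100, "jaw": 1}
    - {"wx": 0, "wy": 0, "wz": 0, "tx": 0, "ty": 0, "tz": 140, "jaw": 1}
    - {"wx": 0, "wy": 0, "wz": 0, "tx": 0, "ty": 0, "tz": 170, "jaw": 1}
    - {"wx": 0, "wy": 0, "wz": 0, "tx": 0, "ty": 0, "tz": 170, "jaw": 1}

```text
t: 4.63
eef_pos: [0.5006, -0.182, 0.2216]
tcp_rot: [0.778, 0.628, 0.002, 0.007]
ft_force: [0.1, -1.2, -1.6]
width: 0.092
grasp_force: 25.0
```

Run:
```python
from h import *
s=env.sense();print(s['joints'].round(3),s['eef_pos'],s['ft_force'])
for c in('scene','side'):
    env.read_camera(c); pp(c,['plate_center','plate_frost','plate_clear','spare_a_center'])
print(R.from_quat(s['tcp_rot']).as_matrix().round(3))
# final
psi=np.radians(9)
for th in(55,60,65):
    x=np.array([np.cos(psi),np.sin(psi),0]);y0=np.array([-np.sin(psi),np.cos(psi),0]);t=np.radians(th)
    y=np.cos(t)*y0+np.sin(t)*np.array([0,0,1]);z=np.cross(x,y)
    Rt=R.from_quat(s['tcp_rot']).as_matrix()
    # plate axes now: x=(tool x), y=-tool y , z=-tool z
    F=np.c_[x,-y,-z]
    rv=R.from_matrix(F@Rt.T).as_rotvec();print(th,rv.round(3),np.degrees(np.linalg.norm(rv)))
    # plate centre 14 mm ahead of TCP? grasp z .0445+.0? centre at z=.042
    C=np.array([.541,.223,.012+.15]);print('TCP',C-0.0025*(-z), 'lowest edge z',C[2]-.03*abs(z[2]))
```

```text
[-0.559  0.41   1.684  0.     1.033 -0.346] [ 0.50059175 -0.1819583   0.22163947] [ 0.14053258 -1.15265268 -1.64211615]
scene plate_center [ 0.4163 -0.3341  0.0326] 0.87 [153. 314.]
scene plate_center [ 0.5808 -0.3492  0.0256] 0.78 [199. 385.]
scene plate_center [ 0.376  -0.1616  0.0292] 0.66 [216. 247.]
scene plate_frost [ 0.541  -0.3505  0.0318] 0.63 [185. 368.]
scene plate_frost [ 0.3871 -0.3139  0.0316] 0.62 [154. 297.]
scene plate_clear [ 0.4529 -0.3492  0.0347] 0.88 [157. 332.]
scene plate_clear [ 0.4935 -0.2221  0.2206] 0.67 [207. 249.]
scene plate_clear [ 0.6224 -0.3456  0.0317] 0.55 [215. 400.]
scene spare_a_center [ 0.5464 -0.1998  0.0346] 0.86 [254. 315.]
scene spare_a_center [ 0.6499 -0.0174  0.0036] 0.65 [364. 299.]
side plate_center [ 0.3738 -0.1629  0.0269] 0.82 [284. 373.]
side plate_center [ 0.4212 -0.3326  0.0293] 0.73 [384. 448.]
side plate_center [ 0.4985 -0.1786  0.2106] 0.58 [364. 261.]
side plate_frost [ 0.5416 -0.3504  0.0278] 0.92 [458. 407.]
side plate_frost [ 0.5006 -0.1444  0.2098] 0.85 [349. 244.]
side plate_frost [ 0.3802 -0.3144  0.0285] 0.76 [351. 455.]
side plate_clear [ 0.3355 -0.1714  0.0295] 0.94 [265. 391.]
side plate_clear [ 0.4506 -0.3519  0.03  ] 0.93 [411. 446.]
side plate_clear [ 0.6236 -0.3466  0.0282] 0.82 [496. 374.]
[[ 0.211  0.977  0.012]
 [ 0.977 -0.211 -0.008]
 [-0.005  0.014 -1.   ]]
55 [ 0.752  0.705 -1.102] 86.46048134878798
TCP [0.54132036 0.22097733 0.16343394] lowest edge z 0.14479270690946863
60 [ 0.818  0.768 -1.083] 89.36302218471742
TCP [0.54133869 0.22086159 0.16325   ] lowest edge z 0.147
65 [ 0.885  0.831 -1.062] 92.4081034384346
TCP [0.54135444 0.22076213 0.16305655] lowest edge z 0.14932145214777903
```

Lifted cleanly. Swinging over the pad now, with yaw and tilt combined (60° tip).

apply_moves:
  rows:
    - {"wx": 0.055, "wy": 0.051, "wz": -0.072, "tx": 3, "ty": 20, "tz": 15, "jaw": 1}
    - {"wx": 0.109, "wy": 0.102, "wz": -0.144, "tx": 6, "ty": 45, "tz": 30, "jaw": 1}
    - {"wx": 0.164, "wy": 0.154, "wz": -0.217, "tx": 9, "ty": 70, "tz": 40, "jaw": 1}
    - {"wx": 0.218, "wy": 0.205, "wz": -0.289, "tx": 12, "ty": 97, "tz": 40, "jaw": 1}
    - {"wx": 0.273, "wy": 0.256, "wz": -0.361, "tx": 15, "ty": 124, "tz": 40, "jaw": 1}
    - {"wx": 0.327, "wy": 0.307, "wz": -0.433, "tx": 18, "ty": 151, "tz": 40, "jaw": 1}
    - {"wx": 0.382, "wy": 0.358, "wz": -0.505, "tx": 21, "ty": 178, "tz": 40, "jaw": 1}
    - {"wx": 0.436, "wy": 0.41, "wz": -0.578, "tx": 24, "ty": 205, "tz": 40, "jaw": 1}
    - {"wx": 0.491, "wy": 0.461, "wz": -0.65, "tx": 27, "ty": 232, "tz": 40, "jaw": 1}
    - {"wx": 0.545, "wy": 0.512, "wz": -0.722, "tx": 30, "ty": 259, "tz": 40, "jaw": 1}
    - {"wx": 0.6, "wy": 0.563, "wz": -0.794, "tx": 33, "ty": 286, "tz": 40, "jaw": 1}
    - {"wx": 0.654, "wy": 0.614, "wz": -0.866, "tx": 36, "ty": 313, "tz": 30, "jaw": 1}
    - {"wx": 0.709, "wy": 0.666, "wz": -0.939, "tx": 39, "ty": 340, "tz": 20, "jaw": 1}
    - {"wx": 0.763, "wy": 0.717, "wz": -1.011, "tx": 41, "ty": 370, "tz": 10, "jaw": 1}
    - {"wx": 0.818, "wy": 0.768, "wz": -1.083, "tx": 41, "ty": 395, "tz": 0, "jaw": 1}
    - {"wx": 0.818, "wy": 0.768, "wz": -1.083, "tx": 41, "ty": 403, "tz": -10, "jaw": 1}
    - {"wx": 0.818, "wy": 0.768, "wz": -1.083, "tx": 41, "ty": 403, "tz": -10, "jaw": 1}
    - {"wx": 0.818, "wy": 0.768, "wz": -1.083, "tx": 41, "ty": 403, "tz": -10, "jaw": 1}

```text
t: 6.63
eef_pos: [0.5383, 0.2228, 0.204]
tcp_rot: [0.86, 0.068, -0.038, -0.504]
ft_force: [-0.8, -0.9, -1.2]
width: 0.09
grasp_force: 25.0
```

```bash
cat > m.py <<'E'
from h import *
s=env.sense();Rt=R.from_quat(s['tcp_rot']).as_matrix();print(s['joints'].round(2),s['eef_pos'].round(4),s['joint_vel'].round(2));print(Rt.round(3))
psi=np.radians(9);t=np.radians(60);x=np.array([np.cos(psi),np.sin(psi),0]);y0=np.array([-np.sin(psi),np.cos(psi),0])
y=np.cos(t)*y0+np.sin(t)*np.array([0,0,1]);z=np.cross(x,y)
F=np.c_[x,-y,-z]
print('turn left',R.from_matrix(F@Rt.T).as_rotvec().round(3),'shift mm',((np.array([.5413,.2209,.1633])-s['eef_pos'])*1000).round(0))
im=[]
for c in('scene','side'):
    a,_=env.read_camera(c);im.append(a); pp(c,['plate_center','plate_frost','plate_clear','pad_top'])
import sys
cv2.imwrite(sys.argv[1],cv2.resize(np.hstack([im[0][60:360,220:520],im[1][40:340,120:420]]),(800,400)))
E
python3 m.py pics/f1.png
```

```text
[-0.25  0.72  1.68  0.94  1.44  0.67] [0.5383 0.2228 0.204 ] [-0.02 -0.03 -0.03  0.01  0.    0.  ]
[[ 0.988  0.078 -0.134]
 [ 0.155 -0.483  0.862]
 [ 0.003 -0.872 -0.489]]
turn left [-0.012  0.001  0.002] shift mm [  3.  -2. -41.]
scene plate_center [ 0.3727 -0.1582  0.0324] 0.87 [216. 244.]
scene plate_center [ 0.4164 -0.3372  0.0332] 0.77 [152. 315.]
scene plate_center [ 0.5798 -0.3494  0.03  ] 0.72 [198. 384.]
scene plate_frost [ 0.5383 -0.3489  0.0297] 0.87 [185. 366.]
scene plate_frost [ 0.3827 -0.3138  0.0318] 0.83 [153. 295.]
scene plate_frost [ 0.6048 -0.2069  0.0371] 0.75 [272. 339.]
scene plate_clear [ 0.6197 -0.3469  0.0311] 0.93 [213. 400.]
scene plate_clear [ 0.3334 -0.1728  0.0327] 0.82 [199. 237.]
scene plate_clear [ 0.4553 -0.3459  0.0323] 0.62 [159. 332.]
scene pad_top [0.5396 0.224  0.0165] 0.95 [407. 194.]
side plate_center [ 0.3765 -0.1628  0.0323] 0.85 [285. 370.]
side plate_center [0.5391 0.2251 0.2023] 0.71 [237. 109.]
side plate_center [ 0.4173 -0.3343  0.0326] 0.7 [383. 449.]
side plate_frost [ 0.4144 -0.1457  0.0323] 0.95 [300. 348.]
side plate_frost [ 0.3788 -0.3147  0.0243] 0.76 [350. 457.]
side plate_frost [ 0.5419 -0.3473  0.0285] 0.68 [457. 405.]
side plate_clear [ 0.3346 -0.173   0.0291] 0.96 [265. 392.]
side plate_clear [ 0.6191 -0.3449  0.0281] 0.87 [493. 375.]
side plate_clear [0.4971 0.2184 0.2043] 0.69 [217. 118.]
side pad_top [0.544  0.2221 0.0093] 0.79 [252. 191.]
```

View pics/f1.png

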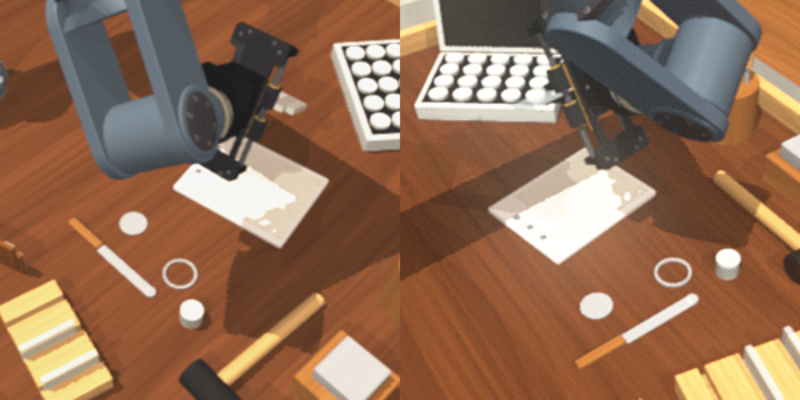

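The picture shows the plate held over the pad at scene crop (290,103), with its frosted, notched end away from the robot. The spares are still in the rack. It is 41 mm too high, so I'll lower it and settle.

apply_moves:
  rows:
    - {"wx": -0.005, "wy": 0, "wz": 0, "tx": 1, "ty": -1, "tz": -15, "jaw": 1}
    - {"wx": -0.01, "wy": 0, "wz": 0, "tx": 3, "ty": -1, "tz": -30, "jaw": 1}
    - {"wx": -0.01, "wy": 0, "wz": 0, "tx": 3, "ty": -1, "tz": -41, "jaw": 1}
    - {"wx": -0.01, "wy": 0, "wz": 0, "tx": 3, "ty": -1, "tz": -41, "jaw": 1}
    - {"wx": -0.01, "wy": 0, "wz": 0, "tx": 3, "ty": -1, "tz": -41, "jaw": 1}
    - {"wx": -0.01, "wy": 0, "wz": 0, "tx": 3, "ty": -1, "tz": -41, "jaw": 1}
    - {"wx": -0.01, "wy": 0, "wz": 0, "tx": 3, "ty": -1, "tz": -41, "jaw": 1}
    - {"wx": -0.01, "wy": 0, "wz": 0, "tx": 3, "ty": -1, "tz": -41, "jaw": 1}

```text
t: 7.8
eef_pos: [0.5411, 0.2221, 0.1639]
tcp_rot: [0.863, 0.067, -0.038, -0.5]
ft_force: [-0.4, 1.2, -0.8]
width: 0.089
grasp_force: 25.0
```

```bash
python3 m.py pics/f2.png | egrep -v 'scene plate'
```

```text
[-0.25  0.79  1.68  0.95  1.39  0.62] [0.5411 0.2221 0.1639] [-0. -0.  0. -0. -0. -0.]
[[ 0.988  0.077 -0.132]
 [ 0.153 -0.491  0.858]
 [ 0.001 -0.868 -0.497]]
turn left [-0.004  0.001  0.004] shift mm [ 0. -1. -1.]
scene pad_top [0.5416 0.2291 0.0167] 0.84 [409. 193.]
scene pad_top [0.5411 0.2229 0.1633] 0.55 [417. 146.]
scene pad_top [ 4.938e-01 -3.300e-02  4.000e-04] 0.35 [304. 254.]
side plate_center [ 0.3752 -0.1627  0.0255] 0.7 [285. 373.]
side plate_center [ 0.5765 -0.3502  0.0327] 0.68 [476. 392.]
side plate_center [ 0.4171 -0.3336  0.0287] 0.61 [382. 450.]
side plate_frost [ 0.4118 -0.1431  0.0344] 0.89 [298. 347.]
side plate_frost [ 0.3814 -0.3135  0.0289] 0.82 [351. 454.]
side plate_frost [ 0.5414 -0.3522  0.0329] 0.72 [460. 407.]
side plate_clear [ 0.3357 -0.1705  0.0313] 0.93 [264. 390.]
side plate_clear [0.4995 0.2199 0.1663] 0.81 [221. 136.]
side plate_clear [ 0.6193 -0.3483  0.0259] 0.71 [495. 377.]
side pad_top [0.5439 0.2241 0.0117] 0.86 [251. 189.]
```

View pics/f2.png

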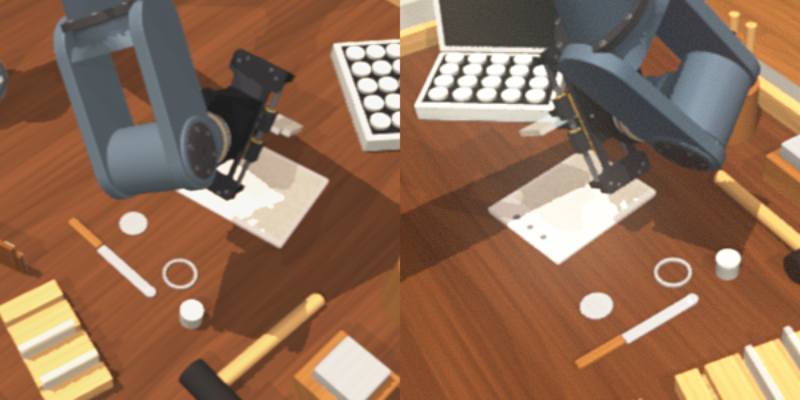

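The plate is held still about 15 cm over the pad's middle, at crop (285,122) on the left and (540,125) on the right, and everything else is untouched. Handing in.

```bash
python3 -c "
from rig import env
print(env.finish_job())"
```

```text
the job is handed in; nothing more can be done
None
```

I handed the job in with the notched plate gripped at 25 N, still, about 15 cm above the middle of the light pad, frosted end away from the robot and label face up at about 60° from upright; in the last pictures the spares and everything else were where they started.

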